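Close and lock the clean-out panel of a grinder's dust box

TASK

The access panel on the grinder's dust box is ajar: press it fully shut, then set a fingertip in the slot of the big quarter-turn fastener and turn it clockwise (seen from above) as far as it goes, so that the panel is locked. Do not turn the fastener before the panel is shut, do not lift the panel, and leave the loose things on the bench where they are. Finish with the robot clear of everything.

Things in the scene. Friction and masses are not known exactly. Their poses are not given: they have to be found in the camera images.
- dust_box: grey sheet-steel box fixed to the bench, 240 (along its x) x 280 (y) x 100 high, origin under its centre, z up; a duct stub of diameter 80 stands out 45 on its -y side. Its top is covered by the access panel, hinged along the box's y at local x = +120, z = 100; the panel's free edge is at local x = -120, towards the robot.
- panel (a joint): hinge angle (rad) of the aluminium access panel (240 x 280, 8 thick): 0 = shut, flat on the box with its top face 108 above the bench; grows as the free edge rises. Friction hinge: the panel stays where left; about 2 to 5 N of downward push near the free edge closes it; hard stop at 0.
- press_spot (a point): bare spot on the panel's top face, left of the fastener near the free edge: 100 towards the box's +y from the panel's middle, 205 from the hinge line. Moves with the panel; with the panel shut it lies at the box's local (-85, 100, 108).
- fastener (a joint): angle (rad) of the quarter-turn cam fastener. At 0 (unlocked) its slot is parallel to the panel's free edge (box's y); grows clockwise seen from above to the stop at 1.571 (locked), slot along the box's x. Starts 0 to 0.3. Friction 0.12 N m, no spring: stays where left. Turned before the panel is shut, its cam tongue bars the panel from shutting.
- fastener_top (a point): centre of the fastener's round outline at the height of its top rims. The fastener is a bare steel disc, diameter 100, 20 high, on the panel; its axis is 178 from the hinge line, midway along the panel's width. With the panel shut this point lies at the box's local (-58, 0, 128).
- slot: straight slot across the fastener: 34 wide, 16 deep, open above and at both ends, between two dark steel side plates 92 long. Origin at the centre of the slot's floor (panel shut: 112 above the bench, rims at 128). y axis along the slot, x across it, z up out of it; turns with the fastener, tilts with the panel.
- wheel: spare grinding wheel lying flat, diameter 100, 18 thick; bystander, origin under its centre
- blank: flat bare steel knife blank 220 long along its x, 32 wide, 5 thick; bystander, origin 80 from its wide end
- jar: glass jar with dark cap, diameter 60, 75 high; bystander, origin under its centre
- brush: bench brush 180 long lying along its x; bystander
- cartridge: grey respirator filter cartridge, diameter 84, 42 high; bystander, origin under its centre
- driver: screwdriver 190 long lying along its x; bystander

How it is judged:
On the way, in this order (a step that is already met when the one before it is completed fails the run):
1. the panel is pressed shut, the fastener still unlocked (value of joint panel below 0.02 rad and value of joint fastener below 0.6 rad), for 0.1 s.
2. the fastener is being turned, past 40 degrees, by a finger that bears on a side of the slot, with the panel shut (value of joint panel below 0.02 rad and value of joint fastener above 0.7 rad and contact force between the fingers and slot above 0.5 N), for 0.05 s.
At the end, for the whole second after the job is handed in: The panel is shut (within 0.02 rad, about 4 mm at its free edge), the fastener stands within 10 degrees of its locked stop (joint above 1.4 rad) and at rest, and every loose thing is within 30 mm of where it was (value of joint panel below 0.02 rad and value of joint fastener above 1.4 rad and velocity of joint fastener between -0.05 and 0.05 rad/s and distance of each of wheel, blank, jar, brush, cartridge, driver from where it was at the start of the episode below 0.03 m); the robot touches nothing.
It fails at once if the fastener is turned past 40 degrees while the panel is not shut (value of joint panel above 0.04 rad and value of joint fastener above 0.7 rad).
It fails at once if the panel is lifted open beyond where it stood (value of joint panel above 0.44 rad).
It fails at once if a loose thing is lifted, carried or knocked away (more than 40 mm) (distance of any of wheel, blank, jar, brush, cartridge, driver from where it was at the start of the episode above 0.04 m).
It also fails if it takes over 53 s, if anything falls off the work surface, if the arm or the gripper's body presses on something with over 40 N, if the wrist force passes 120 N, or if a joint passes its speed limit or range.

ROBOT

A 6-joint arm with a two-finger parallel gripper is mounted at the origin on the work surface. World frame = base frame: x ahead of the robot, y to its left, z up, the work surface at z = 0. Lengths are in m, angles in rad, forces in N, time in s.
With the tool pointing down it reaches from about 0.15 to 0.775 m from the base axis. Payload 6.1 kg.
Tool frame: the origin (TCP) lies between the finger pads; the fingertips stand r.tip_reach ahead of it and the grasp point (between the pads) lies 11 mm behind it (r.tip_reach is the distance from the TCP to the fingertips, in m); z points along the fingers, y is the line along which they close (so a half turn about z gives the same grasp; the last joint's range is limited). The gripper opens to 85 mm and grips with 20 to 120 N. Pads are 22 mm wide; open, the fingers measure 114 mm over their backs; the gripper's body (76 mm by 85 mm) begins 54 mm behind the grasp point. The pads swing forward as they close: fully open they stand 13 mm farther back than shut.
Start: joints at [-1.101, 0.126, -0.04, 1.405, 0, 1.571], TCP at [0.238, -0.468, 0.239] pointing down, gripper open.
Joint ranges: [-2.72, 2.72], [-0.95, 1.95], [-1.27, 1.35], [-1.78, 2.02], [-1.46, 1.47], [-3.14, 3.14]. Speed limits (rad/s): [2.39, 2.39, 3.01, 3.14, 3.14, 3.14].

INTERFACE

Orientations are given as a rotation vector (axis times angle).
In Python, from workcell import r, vision gives the robot as it stands.
- The arm moves only by the tool send_rows, never from a script. Its argument "increments" is a list of rows, each an object of numbers: "ax", "ay", "az": the turn, a rotation vector about the world's x, y, z in degrees; "dx", "dy", "dz": the shift along the world's x, y, z in mm; "gripper": the finger opening in mm, from 0 to 85.4. In form: [{"ax": .., "ay": .., "az": .., "dx": .., "dy": .., "dz": .., "gripper": ..}, ...]. A call has 1 to 8 rows; each row shifts and turns the commanded pose from where the row before left it; what a row does not reach is not made up. A row lasts 1/10 s, in which the tool goes at most 50 mm and 8.59 degrees, less where a joint would pass 70% of its speed; a pose out of reach is approached as far as the arm can. A call with a gripper value outside its range is refused whole. The fingers move at their own pace and stop on an object; "squeeze" is the grip in N (left out, the last holds). Time passes only in rows, so rows that do not move let the fingers close. It gives the time, the measured TCP pose, the force, the opening and the grip force at its end, in the units of the state.
- r.state(): the state, without advancing time (a new reading comes with each control period).
- vision.grab_frame(name): name is "scene" or "top"; returns the picture (384x512x3 uint8, red, green, blue); there is no depth.
- vision.camera_info(name): a dict with "fx", "fy", "cx", "cy" (pixels), "dist" ([k1, k2, p1, p2, k3] as OpenCV has them; the pictures are not rectified), "T" (4x4, takes a point from camera to world coordinates). Camera axes: x right, y down, z forward; pixel columns grow to the right and rows downward; lengths in m; the calibration is good to about 2 mm. A picture is of the moment at which its call begins. camera_info takes no time and is no camera call.
- r.close_job(): hands the job in; it is judged then, once.
The state is a dict: "time": time; "joints": joint angles; "dq": joint speeds; "joint_efforts": joint torques, N m; "ee_pos": TCP position; "orientation": TCP orientation; "ft_force": force on the tool from outside, world axes, zero at the start; "torque": the same for the moment, N m; "opening": opening from 0.0 (shut) to 1.0 (fully open); "grasp_force": force on a finger pad.
Only numpy, scipy, OpenCV 4.12 (cv2) and the standard library are available. Lean on these libraries where they do the work, as an engineer would, in place of code of your own. Each camera call takes 0.05 s, during which the arm holds its last target. There are 200 camera calls.

## Working session

There is one attempt and no reset: what is moved stays moved. The work goes in short steps, Python scripts to look and compute and a tool call to move; the robot and the scene stay as the last step left them, time stands still between calls to the robot, and variables do not carry over. Pictures are saved under pics/ and viewed, at most 10 in all, crops included, and the job is handed in when it is done.

Besides the shell and the picture viewer there is one more tool, called after "Request:" as name(argument=value, ...) on one line, values as JSON. send_rows: Moves the arm, as the interface text tells. Its arguments: {"type":"object","properties":{"increments":{"type":"array","items":{"type":"object","properties":{"ax":{"type":"number"},"ay":{"type":"number"},"az":{"type":"number"},"dx":{"type":"number"},"dy":{"type":"number"},"dz":{"type":"number"},"gripper":{"type":"number"}}}},"squeeze":{"type":"number"}},"required":["increments"]}

```bash
mkdir -p pics; python3 - <<'E'
from workcell import r, vision
import cv2,numpy as np
np.set_printoptions(precision=4,suppress=True)
for n in ("top","scene"):
    cv2.imwrite(f"pics/{n}0.png",cv2.cvtColor(cv2.resize(vision.grab_frame(n),(800,600),interpolation=cv2.INTER_CUBIC),cv2.COLOR_RGB2BGR))
    print(n,vision.camera_info(n))
s=r.state();print(s,r.tip_reach)
E
```

```text
top {'fx': 460.50335761418927, 'fy': 460.50335761418927, 'cx': 259.4972692625169, 'cy': 189.2019765612468, 'dist': array([-0.1378,  0.    ,  0.    ,  0.    ,  0.    ]), 'T': array([[-0.0069, -0.9835,  0.1807,  0.337 ],
       [-1.    ,  0.0068, -0.0009,  0.0251],
       [-0.0004, -0.1807, -0.9835,  1.2944],
       [ 0.    ,  0.    ,  0.    ,  1.    ]])}
scene {'fx': 403.30235205848527, 'fy': 403.30235205848527, 'cx': 254.46969745474243, 'cy': 190.97834156115175, 'dist': array([0.0096, 0.    , 0.    , 0.    , 0.    ]), 'T': array([[ 0.3217,  0.5445, -0.7746,  1.4286],
       [ 0.9466, -0.2016,  0.2514, -0.239 ],
       [-0.0193, -0.8142, -0.5803,  0.7336],
       [ 0.    ,  0.    ,  0.    ,  1.    ]])}
{'time': 0.1, 'joints': array([-1.101 ,  0.1263, -0.0405,  1.4054,  0.    ,  1.5708]), 'dq': array([ 0.0007, -0.0032,  0.0023,  0.0018,  0.0014,  0.0005]), 'joint_efforts': array([  0.0001, -43.6902,  35.3608,   0.0137,   0.    ,  -0.    ]), 'ee_pos': array([ 0.2375, -0.4678,  0.2386]), 'orientation': array([-3.0539, -0.7308,  0.0005]), 'ft_force': array([-0.0347, -0.1311,  0.0312]), 'torque': array([0.0416, 0.0031, 0.0171]), 'grasp_force': 0.0, 'opening': 0.9978233123603113} 0.008
```

View pics/top0.png

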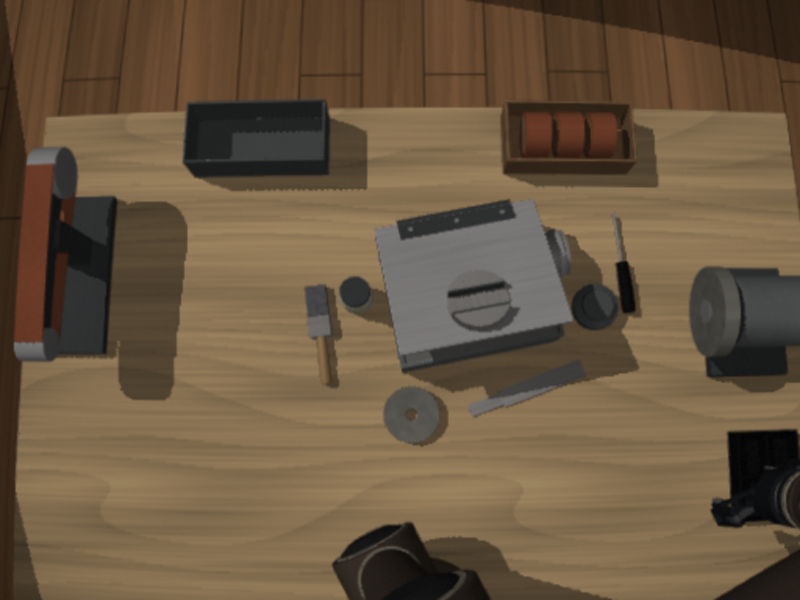

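View pics/scene0.png

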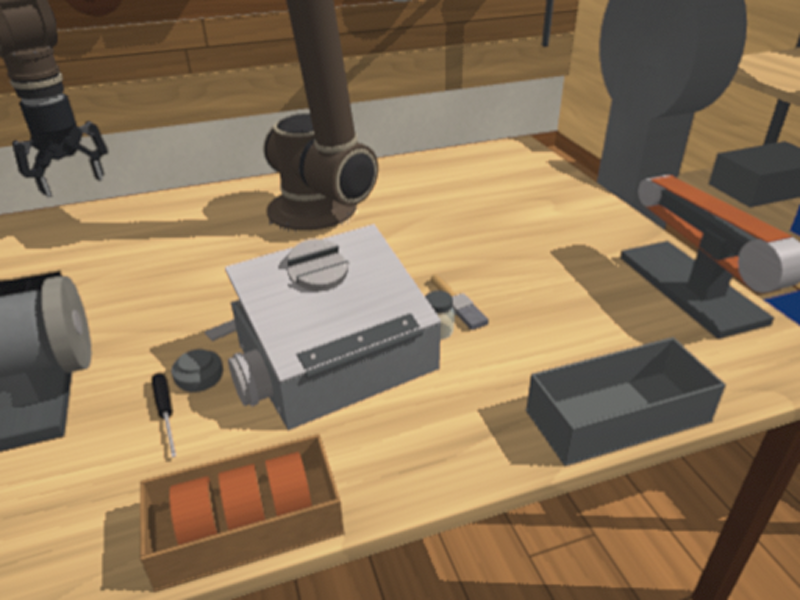

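The top view shows the panel corners at about (376,230), (534,201), (572,321) and (401,356), with the fastener at (479,299). The scene view shows free-edge corners at (376,227) and (227,268), and box bottom corners at (291,424) and (439,368). I'll fit the box pose, hinge angle and slot angle from these.

```bash
cat > h.py <<'E'
import cv2,numpy as np
from workcell import r, vision
np.set_printoptions(precision=4,suppress=True)
def proj(n,P):
    c=vision.camera_info(n);Ti=np.linalg.inv(c['T'])
    K=np.array([[c['fx'],0,c['cx']],[0,c['fy'],c['cy']],[0,0,1]])
    return cv2.projectPoints(np.atleast_2d(P).astype(float),cv2.Rodrigues(Ti[:3,:3])[0],Ti[:3,3],K,np.array(c['dist']))[0][:,0]
def world(p,L,panel=False):
    x,y,yaw,a=p; L=np.atleast_2d(L).astype(float).copy()/1000
    if panel:  # L given as shut-local
        d=L[:,0]-.12; h=L[:,2]-.1
        L[:,0]=.12+d*np.cos(a)+h*np.sin(a); L[:,2]=.1-d*np.sin(a)+h*np.cos(a)
    c,s=np.cos(yaw),np.sin(yaw)
    return np.c_[x+c*L[:,0]-s*L[:,1],y+s*L[:,0]+c*L[:,1],L[:,2]]
def draw(n,p,f,name,crop=None,k=4):
    im=vision.grab_frame(n); im=cv2.cvtColor(im,cv2.COLOR_RGB2BGR)
    x0,y0,w,h=crop; im=cv2.resize(im[y0:y0+h,x0:x0+w],None,fx=k,fy=k,interpolation=cv2.INTER_CUBIC)
    def line(L,pan,col):
        q=((proj(n,world(p,L,pan))-[x0,y0]+.5)*k).astype(int); cv2.polylines(im,[q],False,col,1)
    if f is None: cv2.imwrite(name,im); return
    line([[120,140,108],[120,-140,108],[-120,-140,108],[-120,140,108],[120,140,108]],1,(0,255,0))
    line([[120,140,0],[120,-140,0],[-120,-140,0],[-120,140,0],[120,140,0]],0,(255,0,0))
    t=np.linspace(0,6.3,40); line(np.c_[-58+50*np.cos(t),50*np.sin(t),0*t+128],1,(0,255,255))
    for sx in(-17,17):
        q=np.array([[sx,-43],[sx,43]]);c,s=np.cos(-f),np.sin(-f)
        line(np.c_[-58+c*q[:,0]-s*q[:,1],s*q[:,0]+c*q[:,1],[128,128]],1,(0,0,255))
    line([[-85,95,108],[-85,105,108]],1,(255,0,255))
    cv2.imwrite(name,im)
E
python3 - <<'E'
from h import *
from scipy.optimize import least_squares
pk=[("top",[120,140,108],1,376,230),("top",[120,-140,108],1,534,201),("top",[-120,-140,108],1,572,321),("top",[-120,140,108],1,401,356),("top",[-58,0,128],1,479,298),
("scene",[-120,140,108],1,376,227),("scene",[-120,-140,108],1,227,268),("scene",[120,140,108],1,439,322),("scene",[120,140,0],0,439,368),("scene",[120,-140,0],0,291,424),("scene",[-58,0,128],1,317,262)]
f=lambda p:np.concatenate([(proj(n,world(p,L,pn))[0]-np.array([u,v])/1.5625+.3) for n,L,pn,u,v in pk])
s=least_squares(f,[.5,0,.1,.2],loss='soft_l1');print(s.x,s.fun.reshape(-1,2))
p=s.x;np.save("p.npy",p)
print(world(p,[-58,0,128],1),world(p,[-85,100,108],1))
draw("top",p,0.1,"pics/f1.png",(225,115,165,130),4.6)
draw("scene",p,0.1,"pics/f2.png",(135,130,160,150),4)
E
```

```text
[ 0.5794 -0.0821  0.1828  0.2814] [[-1.2507 -1.4099]
 [-0.4861 -1.4716]
 [ 0.346   1.023 ]
 [-1.3839  0.182 ]
 [-0.551   0.68  ]
 [-1.4945 -0.9736]
 [-2.1064  0.0101]
 [ 0.9767 -1.0962]
 [-0.25    0.6539]
 [-2.9621  3.9807]
 [ 0.0829 -0.1415]]
[[ 0.5369 -0.09    0.1763]] [[0.4877 0.0026 0.1646]]
```

View pics/f1.png

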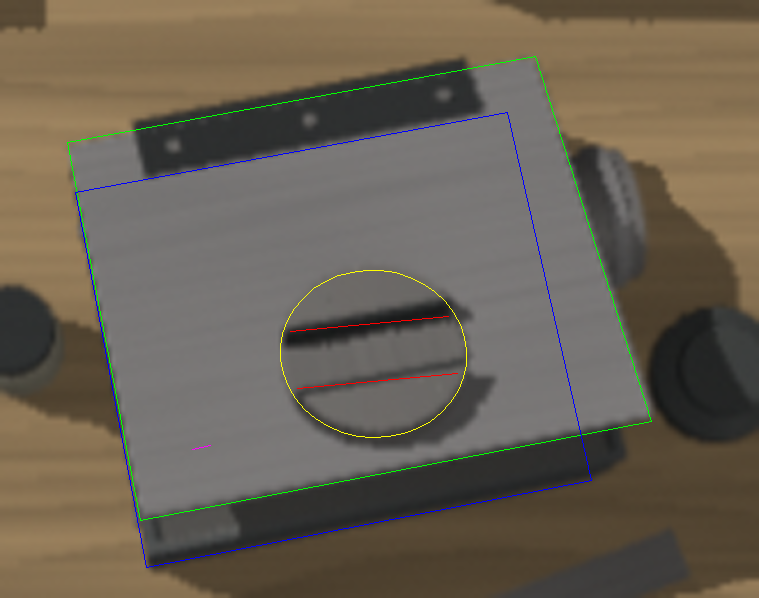

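View pics/f2.png

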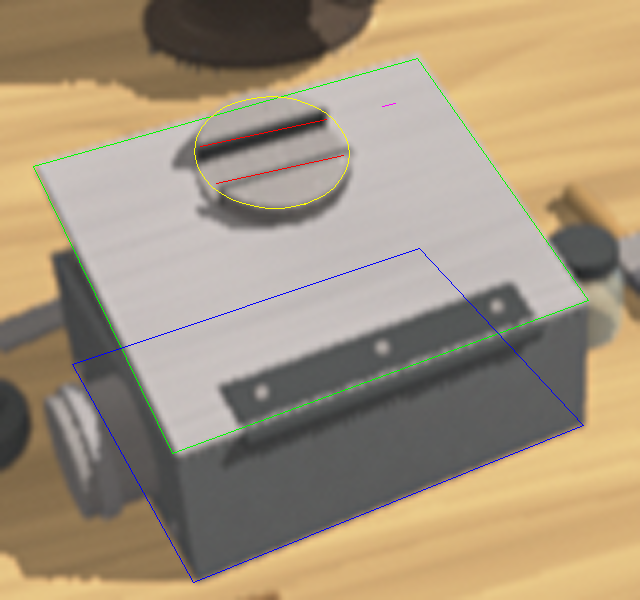

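The fit overlays both pictures well: hinge is about 0.28 rad and the slot is parallel to the free edge (about 0 rad). Next: close the fingers, swing over to the press spot, and turn the wrist anticlockwise so there's room for the later clockwise turn.

```bash
python3 - <<'E'
from h import *
p=np.load("p.npy");print(world(p,[-58,0,128],1),world(p,[-85,100,108],1));p[3]=0
print(world(p,[-58,0,128],1),world(p,[-85,100,108],1),np.degrees(p[2]))
E
```

```text
[[ 0.5369 -0.09    0.1763]] [[0.4877 0.0026 0.1646]]
[[ 0.5223 -0.0927  0.128 ]] [[0.4776 0.0008 0.108 ]] 10.471491430482242
```

Request:
send_rows(increments=[{"dy": 40, "dz": 5, "az": 8, "gripper": 0}, {"dy": 40, "dz": 5, "az": 8, "gripper": 0}, {"dy": 40, "dz": 5, "az": 8, "gripper": 0}, {"dy": 40, "dz": 5, "dx": 10, "az": 8, "gripper": 0}, {"dy": 40, "dz": 5, "dx": 20, "az": 8, "gripper": 0}, {"dy": 40, "dz": 5, "dx": 20, "az": 8, "gripper": 0}, {"dy": 40, "dx": 20, "az": 8, "gripper": 0}, {"dy": 40, "dx": 20, "az": 8, "gripper": 0}])

```text
$.increments[0]: bad value
```

Request:
send_rows(increments=[{"ax": 0, "ay": 0, "az": 8, "dx": 0, "dy": 40, "dz": 5, "gripper": 0}, {"ax": 0, "ay": 0, "az": 8, "dx": 0, "dy": 40, "dz": 5, "gripper": 0}, {"ax": 0, "ay": 0, "az": 8, "dx": 0, "dy": 40, "dz": 5, "gripper": 0}, {"ax": 0, "ay": 0, "az": 8, "dx": 10, "dy": 40, "dz": 5, "gripper": 0}, {"ax": 0, "ay": 0, "az": 8, "dx": 20, "dy": 40, "dz": 5, "gripper": 0}, {"ax": 0, "ay": 0, "az": 8, "dx": 20, "dy": 40, "dz": 5, "gripper": 0}, {"ax": 0, "ay": 0, "az": 8, "dx": 20, "dy": 40, "dz": 0, "gripper": 0}, {"ax": 0, "ay": 0, "az": 8, "dx": 20, "dy": 40, "dz": 0, "gripper": 0}])

```text
time: 1.0
ee_pos: [0.328, -0.1465, 0.2696]
orientation: [2.197, 2.244, 0.001]
ft_force: [1.2, -0.7, -0.2]
opening: -0.001
grasp_force: 0.0
```

Request:
send_rows(increments=[{"ax": 0, "ay": 0, "az": 8, "dx": 20, "dy": 20, "dz": 0, "gripper": 0}, {"ax": 0, "ay": 0, "az": 8, "dx": 20, "dy": 20, "dz": 0, "gripper": 0}, {"ax": 0, "ay": 0, "az": 8, "dx": 20, "dy": 20, "dz": 0, "gripper": 0}, {"ax": 0, "ay": 0, "az": 8, "dx": 20, "dy": 20, "dz": 0, "gripper": 0}, {"ax": 0, "ay": 0, "az": 8, "dx": 20, "dy": 20, "dz": 0, "gripper": 0}, {"ax": 0, "ay": 0, "az": 8, "dx": 20, "dy": 20, "dz": 0, "gripper": 0}, {"ax": 0, "ay": 0, "az": 8, "dx": 20, "dy": 15, "dz": 0, "gripper": 0}, {"ax": 0, "ay": 0, "az": 8, "dx": 17, "dy": 13, "dz": 0, "gripper": 0}])

```text
time: 1.8
ee_pos: [0.4855, 0.001, 0.269]
orientation: [-0.672, -3.069, 0.0]
ft_force: [1.2, 0.1, 0.3]
opening: 0.002
grasp_force: 0.0
```

Request:
send_rows(increments=[{"ax": 0, "ay": 0, "az": 8, "dx": 0, "dy": 0, "dz": -20, "gripper": 0}, {"ax": 0, "ay": 0, "az": 8, "dx": 0, "dy": 0, "dz": -20, "gripper": 0}, {"ax": 0, "ay": 0, "az": 8, "dx": 0, "dy": 0, "dz": -20, "gripper": 0}, {"ax": 0, "ay": 0, "az": 8, "dx": 0, "dy": 0, "dz": -15, "gripper": 0}, {"ax": 0, "ay": 0, "az": 3, "dx": 0, "dy": 0, "dz": -5, "gripper": 0}, {"ax": 0, "ay": 0, "az": 0, "dx": 0, "dy": 0, "dz": 0, "gripper": 0}])

```text
time: 2.4
ee_pos: [0.4839, -0.0001, 0.1881]
orientation: [0.271, -3.128, -0.0]
ft_force: [0.2, 0.4, 0.0]
opening: 0.001
grasp_force: 0.0
```

Request:
send_rows(increments=[{"ax": 0, "ay": 0, "az": 0, "dx": 0, "dy": 0, "dz": -8, "gripper": 0}, {"ax": 0, "ay": 0, "az": 0, "dx": 0, "dy": 0, "dz": -8, "gripper": 0}, {"ax": 0, "ay": 0, "az": 0, "dx": 0, "dy": 0, "dz": -8, "gripper": 0}, {"ax": 0, "ay": 0, "az": 0, "dx": 0, "dy": 0, "dz": -8, "gripper": 0}, {"ax": 0, "ay": 0, "az": 0, "dx": 0, "dy": 0, "dz": -8, "gripper": 0}])

```text
time: 2.9
ee_pos: [0.4845, -0.0001, 0.1486]
orientation: [0.271, -3.13, 0.0]
ft_force: [0.1, -1.3, 2.3]
opening: 0.003
grasp_force: 1.0
```

Request:
send_rows(increments=[{"ax": 0, "ay": 0, "az": 0, "dx": 0, "dy": 0, "dz": -8, "gripper": 0}, {"ax": 0, "ay": 0, "az": 0, "dx": 0, "dy": 0, "dz": -8, "gripper": 0}, {"ax": 0, "ay": 0, "az": 0, "dx": -2, "dy": 0, "dz": -5, "gripper": 0}, {"ax": 0, "ay": 0, "az": 0, "dx": -2, "dy": 0, "dz": -5, "gripper": 0}, {"ax": 0, "ay": 0, "az": 0, "dx": -2, "dy": 0, "dz": -4, "gripper": 0}])

```text
time: 3.4
ee_pos: [0.4789, -0.0001, 0.1191]
orientation: [-0.271, 3.129, 0.0]
ft_force: [2.1, 0.6, 1.1]
opening: 0.004
grasp_force: 0.9
```

Request:
send_rows(increments=[{"ax": 0, "ay": 0, "az": 0, "dx": 0, "dy": 0, "dz": -2, "gripper": 0}, {"ax": 0, "ay": 0, "az": 0, "dx": 0, "dy": 0, "dz": -2, "gripper": 0}, {"ax": 0, "ay": 0, "az": 0, "dx": 0, "dy": 0, "dz": -1, "gripper": 0}, {"ax": 0, "ay": 0, "az": 0, "dx": 0, "dy": 0, "dz": 0, "gripper": 0}])

```text
time: 3.8
ee_pos: [0.4783, -0.0001, 0.1159]
orientation: [-0.272, 3.129, -0.0]
ft_force: [-6.8, -0.2, 14.2]
opening: -0.001
grasp_force: 7.1
```

Force rose to 14 N with the tip at 108 mm, so the panel is on its stop. I'll lift off, back away and look.

Request:
send_rows(increments=[{"ax": 0, "ay": 0, "az": 0, "dx": 0, "dy": 0, "dz": 0, "gripper": 0}, {"ax": 0, "ay": 0, "az": 0, "dx": 0, "dy": 0, "dz": 0, "gripper": 0}, {"ax": 0, "ay": 0, "az": 0, "dx": 0, "dy": 0, "dz": 15, "gripper": 0}, {"ax": 0, "ay": 0, "az": 0, "dx": 0, "dy": 0, "dz": 35, "gripper": 0}, {"ax": 0, "ay": 0, "az": 0, "dx": -40, "dy": 10, "dz": 40, "gripper": 40}, {"ax": 0, "ay": 0, "az": 0, "dx": -50, "dy": 0, "dz": 0, "gripper": 40}, {"ax": 0, "ay": 0, "az": 0, "dx": -50, "dy": 0, "dz": 0, "gripper": 40}, {"ax": 0, "ay": 0, "az": 0, "dx": -20, "dy": 0, "dz": 0, "gripper": 40}])

```text
time: 4.6
ee_pos: [0.3201, 0.0086, 0.1991]
orientation: [0.272, -3.129, -0.0]
ft_force: [1.3, 0.6, -0.7]
opening: 0.469
grasp_force: 0.0
```

```bash
python3 - <<'E'
from h import *
p=np.load("p.npy");p[3]=0
draw("top",p,0.0,"pics/g1.png",(225,115,165,130),4.6)
draw("scene",p,0.0,"pics/g2.png",(135,130,160,150),4)
E
```

```text
(no output)
```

View pics/g1.png

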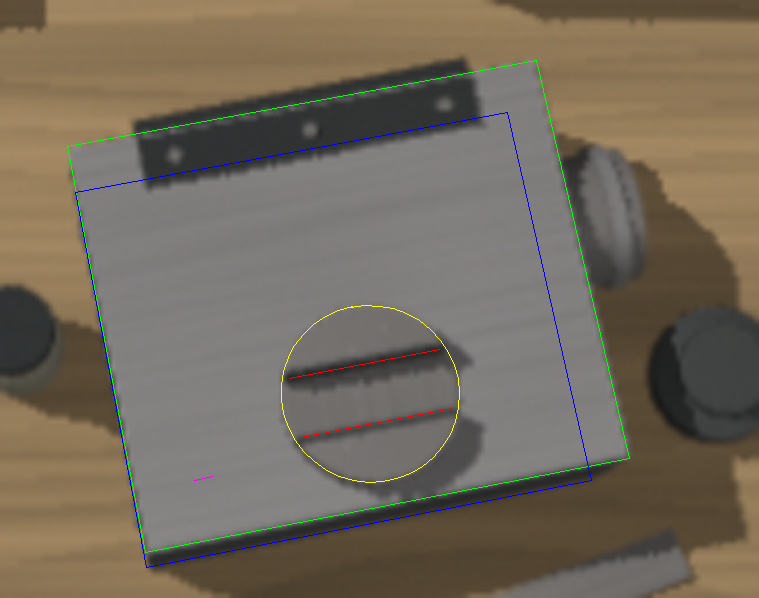

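View pics/g2.png

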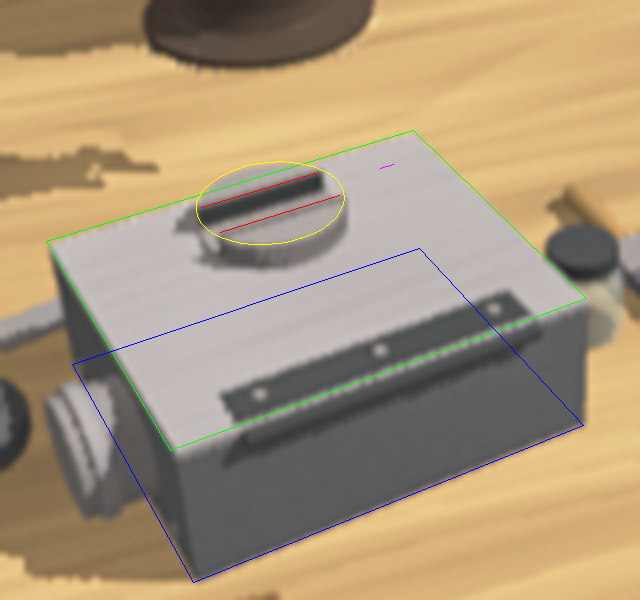

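Panel is shut: the green outline and the slot lines match both pictures, with the fastener at about 0 rad. Next I'll straddle the slot lengthwise with both fingertips, 40 mm open, centred at (0.522, -0.093).

Request:
send_rows(increments=[{"ax": 0, "ay": 0, "az": 0.5, "dx": 40, "dy": -20, "dz": 0, "gripper": 40}, {"ax": 0, "ay": 0, "az": 0, "dx": 40, "dy": -20, "dz": 0, "gripper": 40}, {"ax": 0, "ay": 0, "az": 0, "dx": 40, "dy": -20, "dz": 0, "gripper": 40}, {"ax": 0, "ay": 0, "az": 0, "dx": 40, "dy": -20, "dz": 0, "gripper": 40}, {"ax": 0, "ay": 0, "az": 0, "dx": 40, "dy": -20, "dz": 0, "gripper": 40}, {"ax": 0, "ay": 0, "az": 0, "dx": 2, "dy": -1, "dz": -20, "gripper": 40}, {"ax": 0, "ay": 0, "az": 0, "dx": 0, "dy": 0, "dz": -20, "gripper": 40}, {"ax": 0, "ay": 0, "az": 0, "dx": 0, "dy": 0, "dz": -10, "gripper": 40}])

```text
time: 5.5
ee_pos: [0.5262, -0.0927, 0.1462]
orientation: [0.284, -3.125, -0.001]
ft_force: [0.6, 0.3, -0.1]
opening: 0.471
grasp_force: 0.0
```

```bash
python3 -c "
from h import *
s=r.state();print(r.tip_reach,s['ee_pos'],s['joints'],s['ft_force'],s['opening']*85.4)"
```

```text
0.008 [ 0.5262 -0.0927  0.1462] [-0.1744  0.1619 -0.2017  1.2106 -0.     -0.3558] [ 0.6092  0.3243 -0.052 ] 40.25635930049004
```

Request:
send_rows(increments=[{"ax": 0, "ay": 0, "az": 0, "dx": -3, "dy": 0, "dz": 0, "gripper": 40}, {"ax": 0, "ay": 0, "az": 0, "dx": 0, "dy": 0, "dz": 0, "gripper": 40}])

```text
time: 5.7
ee_pos: [0.5228, -0.0923, 0.1494]
orientation: [0.285, -3.129, 0.0]
ft_force: [-0.2, 0.5, 0.1]
opening: 0.467
grasp_force: 0.0
```

Request:
send_rows(increments=[{"ax": 0, "ay": 0, "az": 0, "dx": 0, "dy": 0, "dz": -8, "gripper": 40}, {"ax": 0, "ay": 0, "az": 0, "dx": 0, "dy": 0, "dz": -8, "gripper": 40}, {"ax": 0, "ay": 0, "az": 0, "dx": 0, "dy": 0, "dz": -5, "gripper": 40}, {"ax": 0, "ay": 0, "az": 0, "dx": 0, "dy": 0, "dz": -3, "gripper": 40}, {"ax": 0, "ay": 0, "az": 0, "dx": 0, "dy": 0, "dz": -3, "gripper": 40}, {"ax": 0, "ay": 0, "az": 0, "dx": 0, "dy": 0, "dz": 0, "gripper": 40}])

```text
time: 6.3
ee_pos: [0.5227, -0.0924, 0.1217]
orientation: [0.285, -3.128, -0.0]
ft_force: [0.7, -0.0, -0.0]
opening: 0.465
grasp_force: 0.0
```

Request:
send_rows(increments=[{"ax": 0, "ay": 0, "az": -5, "dx": 0, "dy": 0, "dz": -1, "gripper": 40}, {"ax": 0, "ay": 0, "az": -5, "dx": 0, "dy": 0, "dz": 0, "gripper": 40}, {"ax": 0, "ay": 0, "az": -5, "dx": 0, "dy": 0, "dz": 0, "gripper": 40}, {"ax": 0, "ay": 0, "az": -5, "dx": 0, "dy": 0, "dz": 0, "gripper": 40}, {"ax": 0, "ay": 0, "az": -5, "dx": 0, "dy": 0, "dz": 0, "gripper": 40}, {"ax": 0, "ay": 0, "az": -5, "dx": 0, "dy": 0, "dz": 0, "gripper": 40}])

```text
time: 6.9
ee_pos: [0.5231, -0.0925, 0.1214]
orientation: [0.539, 3.094, -0.0]
ft_force: [-0.6, -0.6, -0.2]
opening: 0.468
grasp_force: 2.0
```

```bash
python3 -c "
from h import *
s=r.state();print(s['ee_pos'],s['joints'],s['ft_force'],s['torque'],s['opening']*85.4)"
```

```text
[ 0.5231 -0.0925  0.1214] [-0.1749  0.163  -0.2559  1.1513 -0.0001  0.1702] [-0.5799 -0.6084 -0.2037] [-0.0361 -0.099   0.1633] 39.971366617889316
```

Moment about z is about 0.16 N·m, close to the fastener's friction, so it's turning with it. Continuing.

Request:
send_rows(increments=[{"ax": 0, "ay": 0, "az": -5, "dx": 0, "dy": 0, "dz": 0, "gripper": 40}, {"ax": 0, "ay": 0, "az": -5, "dx": 0, "dy": 0, "dz": 0, "gripper": 40}, {"ax": 0, "ay": 0, "az": -5, "dx": 0, "dy": 0, "dz": 0, "gripper": 40}, {"ax": 0, "ay": 0, "az": -5, "dx": 0, "dy": 0, "dz": 0, "gripper": 40}, {"ax": 0, "ay": 0, "az": -5, "dx": 0, "dy": 0, "dz": 0, "gripper": 40}, {"ax": 0, "ay": 0, "az": -5, "dx": 0, "dy": 0, "dz": 0, "gripper": 40}, {"ax": 0, "ay": 0, "az": -5, "dx": 0, "dy": 0, "dz": 0, "gripper": 40}, {"ax": 0, "ay": 0, "az": -5, "dx": 0, "dy": 0, "dz": 0, "gripper": 40}])

```text
time: 7.7
ee_pos: [0.5233, -0.0926, 0.1213]
orientation: [1.565, 2.723, 0.0]
ft_force: [1.7, -0.2, -1.3]
opening: 0.465
grasp_force: 2.3
```

Request:
send_rows(increments=[{"ax": 0, "ay": 0, "az": -5, "dx": 0, "dy": 0, "dz": 0, "gripper": 40}, {"ax": 0, "ay": 0, "az": -5, "dx": 0, "dy": 0, "dz": 0, "gripper": 40}, {"ax": 0, "ay": 0, "az": -5, "dx": 0, "dy": 0, "dz": 0, "gripper": 40}, {"ax": 0, "ay": 0, "az": -3, "dx": 0, "dy": 0, "dz": 0, "gripper": 40}, {"ax": 0, "ay": 0, "az": -3, "dx": 0, "dy": 0, "dz": 0, "gripper": 40}])

```text
time: 8.2
ee_pos: [0.5233, -0.0926, 0.1214]
orientation: [2.033, 2.394, 0.0]
ft_force: [0.9, -0.8, -0.2]
opening: 0.465
grasp_force: 2.3
```

```bash
python3 -c "
from h import *
s=r.state();print(s['ee_pos'],s['joints'],s['ft_force'],s['torque'],s['opening']*85.4)"
```

```text
[ 0.5233 -0.0926  0.1214] [-0.175   0.1631 -0.2557  1.1509 -0.0004  1.2334] [ 0.92   -0.7628 -0.1817] [-0.1637 -0.1924  0.1691] 39.748457470623705
```

Request:
send_rows(increments=[{"ax": 0, "ay": 0, "az": -3, "dx": 0, "dy": 0, "dz": 0, "gripper": 40}, {"ax": 0, "ay": 0, "az": -3, "dx": 0, "dy": 0, "dz": 0, "gripper": 40}, {"ax": 0, "ay": 0, "az": -2, "dx": 0, "dy": 0, "dz": 0, "gripper": 40}, {"ax": 0, "ay": 0, "az": -2, "dx": 0, "dy": 0, "dz": 0, "gripper": 40}, {"ax": 0, "ay": 0, "az": -2, "dx": 0, "dy": 0, "dz": 0, "gripper": 40}])

```text
time: 8.7
ee_pos: [0.5233, -0.0927, 0.1214]
orientation: [2.272, 2.169, 0.0]
ft_force: [0.8, -0.8, -0.4]
opening: 0.465
grasp_force: 2.2
```

```bash
python3 -c "
from h import *
s=r.state();print(s['ee_pos'],s['joints'],s['ft_force'],s['torque'],s['grasp_force'],s['opening']*85.4)"
```

```text
[ 0.5233 -0.0927  0.1214] [-0.175   0.1631 -0.2557  1.1509 -0.0005  1.4421] [ 0.8227 -0.8454 -0.3548] [-0.1776 -0.281   0.1495] 2.225196533545386 39.674848930634134
```

Request:
send_rows(increments=[{"ax": 0, "ay": 0, "az": -2, "dx": 0, "dy": 0, "dz": 0, "gripper": 40}, {"ax": 0, "ay": 0, "az": -2, "dx": 0, "dy": 0, "dz": 0, "gripper": 40}, {"ax": 0, "ay": 0, "az": 0, "dx": 0, "dy": 0, "dz": 0, "gripper": 40}])

```text
time: 9.0
ee_pos: [0.523, -0.0927, 0.1214]
orientation: [2.341, 2.093, -0.001]
ft_force: [-0.5, -2.5, 0.6]
opening: 0.465
grasp_force: 31.1
```

```bash
python3 -c "
from h import *
s=r.state();print(s['ee_pos'],s['joints'],s['ft_force'],s['torque'],s['grasp_force'],s['opening']*85.4)
p=np.load('p.npy');p[3]=0
draw('top',p,None,'pics/k1.png',(225,115,165,130),4.6)"
```

```text
[ 0.523  -0.0927  0.1214] [-0.1748  0.1629 -0.2559  1.1515 -0.0013  1.5079] [-0.5404 -2.4916  0.6453] [-0.6212  0.0369  1.6994] 31.064806077629328 39.692897004618025
```

View pics/k1.png

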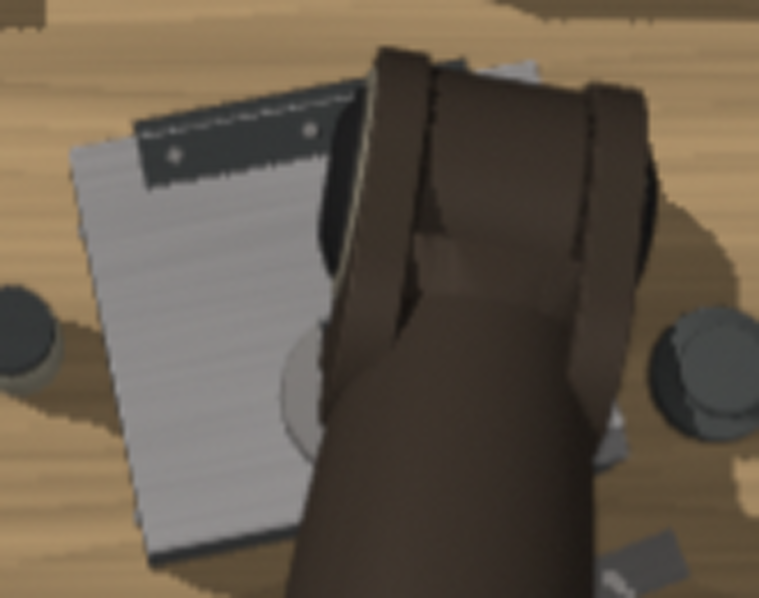

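The arm hides the slot here, but the moment jumped to 1.7 N·m, so the fastener is at its stop. I'll ease back within the slack to unload the fingers, then lift straight up and clear.

Request:
send_rows(increments=[{"ax": 0, "ay": 0, "az": 4, "dx": 0, "dy": 0, "dz": 0, "gripper": 40}, {"ax": 0, "ay": 0, "az": 5, "dx": 0, "dy": 0, "dz": 0, "gripper": 40}, {"ax": 0, "ay": 0, "az": 3, "dx": 0, "dy": 0, "dz": 0, "gripper": 40}, {"ax": 0, "ay": 0, "az": 0, "dx": 0, "dy": 0, "dz": 0, "gripper": 40}, {"ax": 0, "ay": 0, "az": 0, "dx": 0, "dy": 0, "dz": 10, "gripper": 40}, {"ax": 0, "ay": 0, "az": 0, "dx": 0, "dy": 0, "dz": 20, "gripper": 40}, {"ax": 0, "ay": 0, "az": 0, "dx": 0, "dy": 0, "dz": 40, "gripper": 40}, {"ax": 0, "ay": 0, "az": 0, "dx": 0, "dy": 0, "dz": 30, "gripper": 40}])

```text
time: 9.85
ee_pos: [0.5229, -0.0924, 0.2237]
orientation: [2.115, 2.322, 0.001]
ft_force: [0.6, 0.3, 0.3]
opening: 0.465
grasp_force: 0.0
```

Request:
send_rows(increments=[{"ax": 0, "ay": 0, "az": 0, "dx": -40, "dy": 20, "dz": 0, "gripper": 40}, {"ax": 0, "ay": 0, "az": 0, "dx": -40, "dy": 20, "dz": 0, "gripper": 40}, {"ax": 0, "ay": 0, "az": 0, "dx": -40, "dy": 20, "dz": 0, "gripper": 40}, {"ax": 0, "ay": 0, "az": 0, "dx": -40, "dy": 20, "dz": 0, "gripper": 40}, {"ax": 0, "ay": 0, "az": 0, "dx": -40, "dy": 20, "dz": 0, "gripper": 40}, {"ax": 0, "ay": 0, "az": 0, "dx": 0, "dy": 0, "dz": 0, "gripper": 40}, {"ax": 0, "ay": 0, "az": 0, "dx": 0, "dy": 0, "dz": 0, "gripper": 40}])

```text
time: 10.55
ee_pos: [0.3227, 0.0079, 0.2223]
orientation: [2.112, 2.323, 0.003]
ft_force: [1.4, -0.6, 0.9]
opening: 0.468
grasp_force: 0.0
```

```bash
python3 -c "
from h import *
p=np.load('p.npy');p[3]=0
draw('top',p,1.571,'pics/m1.png',(190,115,215,160),3.7)"
```

```text
(no output)
```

View pics/m1.png

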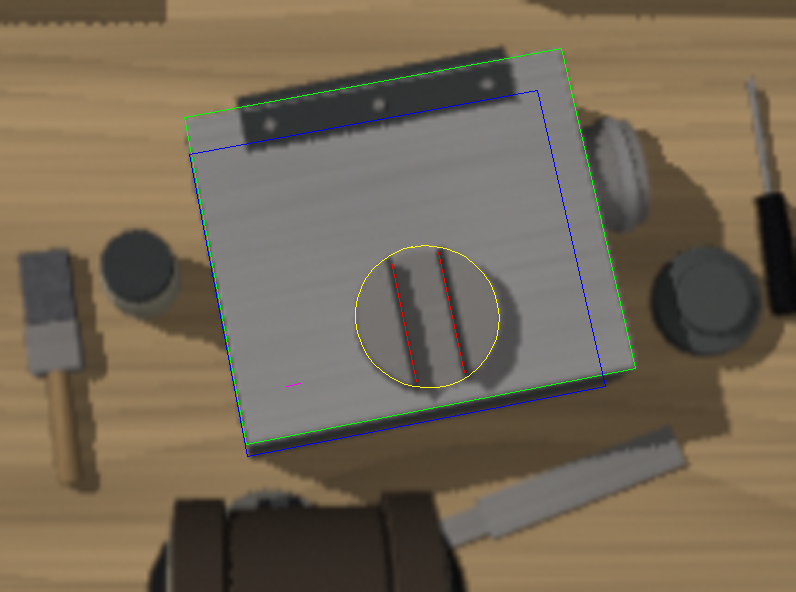

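The slot edges lie on the modelled locked position (red lines), the panel is shut, and the loose things in view haven't moved. The robot is clear, at about 0.22 m height.

```bash
python3 -c "
from workcell import r
print(r.close_job())"
```

```text
the job is handed in; nothing more can be done
None
```

The panel is pressed shut, the fastener is turned clockwise to its locked stop, the robot is clear, and the job is handed in; the wheel was hidden behind the arm in the last picture, and no verdict was returned.

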